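# Wind down the jack leg of the curing stand

### The arm

A 6-joint arm with a two-finger parallel gripper is mounted at the origin on a cart in front of the work surface, level with it; the furniture and walls round the work are solid. World frame = base frame: x ahead of the robot, y to its left, z up, the work surface at z = 0. Lengths are in m, angles in rad, forces in N, time in s.
With the tool pointing down it reaches from about 0.25 to 0.725 m from the base axis. Payload 4 kg.
Tool frame: the origin (TCP) lies at the very end of the fingers, on their centre line; the grasp point (between the pads) lies 19 mm behind it; z points along the fingers, y is the line along which they close (so a half turn about z gives the same grasp; the last joint's range is limited). The gripper opens to 85 mm and grips with 20 to 120 N. Pads are 22 mm wide; open, the fingers measure 114 mm over their backs; the gripper's body (76 mm by 85 mm) begins 54 mm behind the grasp point. The pads swing forward as they close: fully open they stand 13 mm farther back than shut.
Start: joints at [1.323, 0.241, 0.005, 1.335, 0, 1.571], TCP at [0.123, 0.485, 0.231] pointing down, gripper open.
Joint ranges: [-2.72, 2.72], [-1.05, 1.87], [-1.09, 1.28], [-1.99, 2.15], [-1.42, 1.44], [-3.14, 3.14]. Speed limits (rad/s): [2.79, 2.79, 3.14, 3.14, 3.14, 3.14].

### API

Orientations are given as a rotation vector (axis times angle).
In Python, from rig import * gives the robot as it stands. The module is installed in compiled form; this text tells all that it offers.
- The arm moves only by the shell command python3 -m handwheel 'ROWS' [FORCE]. ROWS is JSON, a list of rows, each an object of numbers: "dx", "dy", "dz": the shift along the tool's x, y, z each as a share of 200 mm, from -1 to 1; "wx", "wy", "wz": the turn, a rotation vector about the tool's x, y, z each as a share of 45 degrees, from -1 to 1; "jaw": the closure, from 0 (fully open) to 1 (shut). A call has 1 to 12 rows; each row shifts and turns the commanded pose from where the row before left it, along the tool's axes as they then stand; what a row does not reach is not made up. A row lasts 1/8 s, in which the tool goes at most 62.5 mm and 10.7 degrees, less where a joint would pass 70% of its speed; a pose out of reach is approached as far as the arm can. A call with a number of a shift or a turn outside -1 to 1 is refused whole. A call with a gripper value outside its range is refused whole. The fingers move at their own pace and stop on an object; FORCE is the grip in N (left out, the last holds). Time passes only in rows, so rows that do not move let the fingers close. It gives the time, the measured TCP pose, the force, the opening and the grip force at its end, in the units of the state.
- observe(): the state, without advancing time (a new reading comes with each control period).
- get_image(name): name is "side" or "top" or "wrist"; returns the picture (420x560x3 uint8, red, green, blue); there is no depth.
- camera_model(name): a dict with "fovy" (degrees; the focal length in pixels is half the picture's height over the tangent of half this angle, whatever the lens; pixels are square), "cx", "cy" (the principal point, pixels), "k1" (the pictures are not rectified: a ray, as slopes to the right and down, at radius r is drawn at 1 + k1 r^2 times it, then the intrinsics apply), "cam_to_world" (4x4, takes a point from camera to world coordinates). Camera axes: x right, y up, looking along -z (the intrinsics and any distortion apply to the point x, -y, -z); pixel columns grow to the right and rows downward; lengths in m; the calibration is good to about 2 mm. A picture is of the moment at which its call begins: read the wrist's pose just before it. camera_model takes no time and is no camera call; for the wrist camera it gives the pose at the moment of the call.
- close_job(): hands the job in; it is judged then, once.
The state is a dict: "clock": time; "joints": joint angles; "joint_vel": joint speeds; "tau": joint torques, N m; "eef_pos": TCP position; "eef_rot": TCP orientation; "ft_force": force on the tool from outside, world axes, zero at the start; "ft_torque": the same for the moment, N m; "finger_gap": finger opening in m; "finger_force": force on a finger pad.
Only numpy, scipy, OpenCV 4.12 (cv2) and the standard library are available. Lean on these libraries where they do the work, as an engineer would, in place of code of your own. Each camera call takes 0.05 s, during which the arm holds its last target. There are 200 camera calls.

### The job

A mended bowl wall is curing on the blue arm of the curing stand and the arm must be steadied by its jack leg. Slide the plywood board under the jack's foot so that the whole foot will stand on it, then turn the crank clockwise (seen from above) until the foot stands on the board and the crank has become clearly heavier to turn, so that the leg carries a good part of the arm's weight; stop there, before the arm is lifted off its rest. Let go of everything, do not touch the bowl wall and leave the things around where they are.

Things in the scene. Friction and masses are not known exactly. Their poses are not given: they have to be found in the camera images.
- stand: Curing stand screwed to the desk; does not move. Origin near desk height, on the vertical jack axis. Its y axis points from the jack along the hinged blue arm (46 mm wide, underside 80 mm or more, top 130 mm above the desk) to the pivot 340 mm away on a grey base plate (170 x 190 mm). On the -y side nothing stands farther than 30 mm from the jack axis but the crank's sweep above.
- leg_mouth (a point): Lower end of the jack's outer tube (35 mm across), on the jack axis, fixed to the arm. The steel leg comes out here; below it hangs the round foot, 34 mm across, on a stiff rubber bush. The foot's height is not measured: at the start its underside is 20 to 60 mm above the desk. Each clockwise turn of the crank lowers it by 24 mm.
- crank_hub (a point): Point on the crank's vertical turning axis (the jack axis), at the height of the crank's flat steel arm, about 200 mm above the desk. Turning the bare crank takes about 8 N at the knob, along its circle, at every angle, and part of that stays in the grip when the hand stops. The crank stays where it is left.
- crank_knob (a point): Centre (half-way up) of the upright black crank knob, 22 mm across, 46 mm high, spinning freely on its pin; its axis is 42 mm from the crank's turning axis. Clockwise from above lowers the foot. The load at the knob rises by about 0.9 N for each 10 N on the foot, up to about 6.5 N more, when the arm begins to lift.
- beam (a joint): Lift angle of the blue arm, rad: 0 = on its rest (a rubber-capped post), positive = free end lifted; 0.005 is 1.7 mm at the jack. The arm starts to lift at about 75 N on the foot, about 4.5 mm of leg (1.2 rad of crank) after the foot first touches the board. Wanted: well over 25 N on the foot, best 35 to 60 N, arm still on its rest.
- bowl_piece: Mended brown-grey bowl wall, about 200 mm wide and 185 mm high, standing across the arm on a cork-covered tray 245 mm from the jack axis, its top about 335 mm above the desk; fragile, not to be touched. Origin at the middle of its lower edge.
- board_center (a point): Centre (half-way up) of the loose plywood board 200 x 54 x 15 mm, 0.15 kg, lying flat on the desk; x along its length, y across its width. It can be pinched across its 54 mm width near the outer end and slid on the desk.
- board: The same plywood board, origin at the centre of its underside.
- tape_roll: Roll of masking tape, 107 mm across, 24 mm high, lying flat; bystander. Origin under its centre.
- small_sherd: Loose pottery sherd, 71 x 68 x 17 mm; bystander. Origin under its centre.
- flat_sherd: Loose pottery sherd, 97 x 94 x 23 mm; bystander. Origin under its centre.

How it is judged:
By the outcome, as a careful person would: the job done as asked, in the order asked, and still so for the second after the job is handed in, with the robot touching nothing.
It also fails if it takes over 72 s, if anything falls off the work surface, if the arm or the gripper's body presses on something with over 40 N, if the wrist force passes 120 N, or if a joint passes its speed limit or range.

## Working session

There is one attempt and no reset: what is moved stays moved. The work goes in short steps, Python scripts to look and compute and a shell command to move; the robot and the scene stay as the last step left them, time stands still between calls to the robot, and variables do not carry over. Pictures are saved under pics/ and viewed, at most 10 in all, crops included, and the job is handed in when it is done.

```bash
mkdir -p pics; cat > h.py <<'E'
from rig import *
import numpy as np, cv2
from scipy.spatial.transform import Rotation as R
def snap(n,f):
    im=get_image(n); cv2.imwrite('pics/'+f,im[:,:,::-1]); return im
def ray(n,u,v,m=None):
    m=m or camera_model(n); f=210/np.tan(np.radians(m['fovy']/2))
    d=np.array([(u-m['cx'])/f,(v-m['cy'])/f]); s=d.copy()
    for _ in range(30): s=d/(1+m['k1']*(s@s))
    T=np.array(m['cam_to_world']); w=T[:3,:3]@np.array([s[0],-s[1],-1]); return T[:3,3],w
def at(n,u,v,z,m=None):
    o,w=ray(n,u,v,m); return o+w*(z-o[2])/w[2]
def proj(n,p,m=None):
    m=m or camera_model(n); f=210/np.tan(np.radians(m['fovy']/2)); T=np.array(m['cam_to_world'])
    c=T[:3,:3].T@(np.array(p)-T[:3,3]); s=np.array([c[0],-c[1]])/-c[2]; s=s*(1+m['k1']*(s@s)); return s*f+[m['cx'],m['cy']]
def tri(a,b):
    (o1,w1),(o2,w2)=ray(*a),ray(*b); A=np.array([w1,-w2]).T; t=np.linalg.lstsq(A,o2-o1,rcond=None)[0]
    p,q=o1+t[0]*w1,o2+t[1]*w2; return (p+q)/2,np.linalg.norm(p-q)
E
python3 - <<'E'
from h import *
s=observe(); print(s)
for n in ['top','side']: 
    snap(n,n+'0.png'); m=camera_model(n); print(n,m['fovy'],m['k1'],np.round(m['cam_to_world'],3).tolist())
E
```

```text
{'clock': 0.0, 'joints': array([ 1.32299923e+00,  2.41427111e-01,  3.71402804e-03,  1.33518869e+00,
       -1.24971743e-06,  1.57080653e+00]), 'joint_vel': array([-0.00027291,  0.00149041, -0.00117669,  0.00016247, -0.00155832,
        0.00106774]), 'tau': array([ 6.05725818e-04, -3.72319043e+01,  2.52407992e+01,  1.72197801e-02,
        2.05357907e-06,  5.56477616e-06]), 'eef_pos': array([0.12247958, 0.48411378, 0.230402  ]), 'eef_rot': array([-0.38822735, -3.11724979,  0.00328185]), 'ft_force': array([-0.72058557,  0.25613653,  0.53272772]), 'ft_torque': array([ 0.04267761,  0.00069086, -0.00302992]), 'finger_force': 0.0, 'finger_gap': 0.08552842123434194}
top 48.98069085651364 -0.12407425889754585 [[-0.003, 0.987, -0.161, 0.338], [-1.0, -0.004, -0.006, 0.047], [-0.007, 0.161, 0.987, 1.288], [0.0, 0.0, 0.0, 1.0]]
side 53.20125722413323 -0.028744326174247284 [[0.918, 0.236, -0.318, 0.172], [-0.395, 0.582, -0.711, -0.74], [0.017, 0.778, 0.628, 0.817], [0.0, 0.0, 0.0, 1.0]]
```

View pics/top0.png

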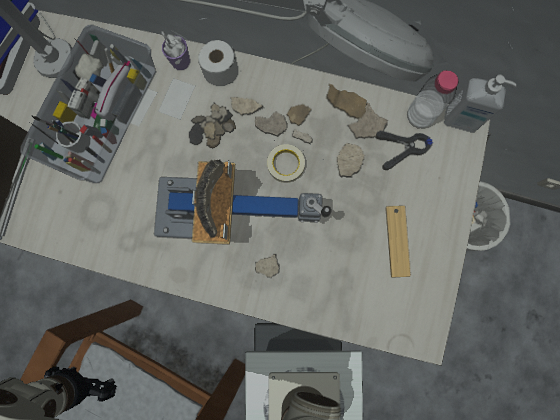

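View pics/side0.png

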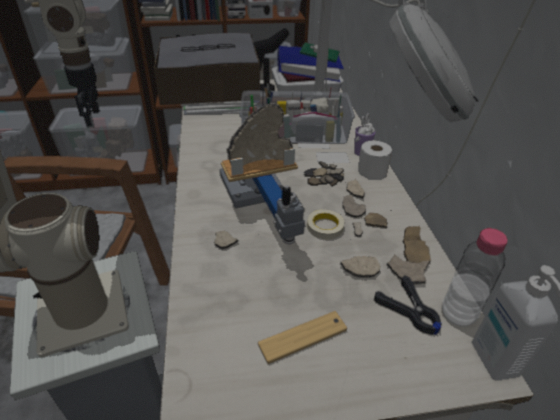

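Top: the jack is at about (312,207), the knob at (326,211) and the board's corners at about (387,207), (406,205), (411,276), (391,277). The arm runs left, which is world +y. I'll enlarge the jack and board in both views.

```bash
python3 - <<'E'
from h import *
t=cv2.imread('pics/top0.png'); s=cv2.imread('pics/side0.png')
a=cv2.resize(t[180:290,290:425],None,fx=4.4,fy=4.4,interpolation=cv2.INTER_CUBIC)[:,:400*2]
b=cv2.resize(s[170:260,240:340],None,fx=5,fy=5,interpolation=cv2.INTER_CUBIC)
c=cv2.resize(t[180:240,290:350],(400,400),interpolation=cv2.INTER_CUBIC)
b=cv2.resize(s[180:250,255:325],(400,400),interpolation=cv2.INTER_CUBIC)
cv2.imwrite('pics/c0.png',np.hstack([c,b]))
# board segmentation
hsv=cv2.cvtColor(t,cv2.COLOR_BGR2HSV)
m=((hsv[...,1]>85)&(hsv[...,2]>120)).astype(np.uint8); m[:, :375]=0; m[:,425:]=0; m[:195]=0; m[290:]=0
cs=max(cv2.findContours(m,0,2)[0],key=cv2.contourArea); P=np.array([at('top',*p,0.015)[:2] for p in cs[:,0].astype(float)])
r=cv2.minAreaRect((P*1000).astype(np.float32)); print('board',r,cv2.boxPoints(r).round().tolist(),cv2.contourArea(cs))
for uv in [(312,207)]: print(at('top',*uv,0.2))
print('knob',at('top',326,211,.25),tri(('top',326,211),('side',286,190)))
E
```

```text
board ((453.0824279785156, -263.57550048828125), (197.42291259765625, 52.037071228027344), 2.2675135135650635) [[353.0, -241.0], [355.0, -293.0], [553.0, -286.0], [551.0, -234.0]] 1203.5
[ 0.51832652 -0.01488209  0.2       ]
knob [ 0.50064876 -0.04388365  0.25      ] (array([ 0.50085026, -0.04410444,  0.24568387]), np.float64(0.0009868149433217624))
```

View pics/c0.png

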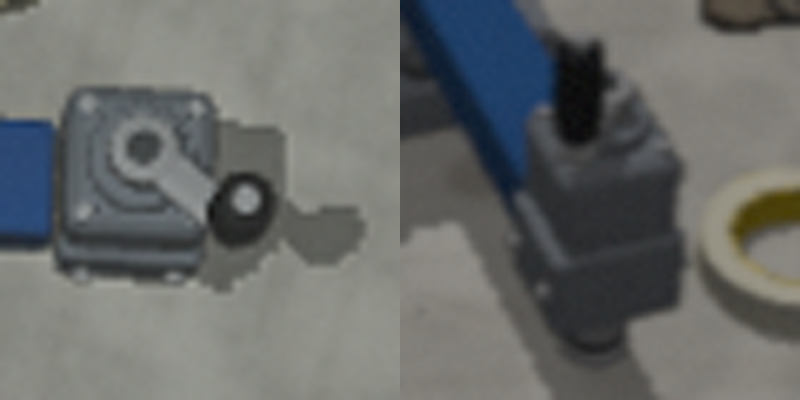

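Left half (top view): the hub is at (311.5,202.2) and the knob top at (326.6,209.2). Right half (side view): the knob top is at about (286.9,188), its bottom at (285.6,203), and the foot just shows at about (289,241).

```bash
python3 - <<'E'
from h import *
h=at('top',311.5,202.2,.205); k=at('top',326.6,209.2,.25); print('hub',h,'knob',k,np.linalg.norm((h-k)[:2]))
print(tri(('top',326.6,209.2),('side',286.9,188)))
d=(k-h)[:2]; print(np.degrees(np.arctan2(d[1],d[0])))
# arm direction
for u,v in [((232,195)),((232,212)),((296,198)),((296,216))]: print(at('top',u,v,.13))
for z in (0.02,.04,.06): print(z,proj('side',[h[0],h[1],z]),proj('side',[h[0]-.009,h[1]-.015,z]))
s=observe(); Rm=R.from_rotvec(s['eef_rot']).as_matrix(); print(Rm.round(3))
m=camera_model('wrist'); print(m['fovy'],m['k1'],(Rm.T@(np.array(m['cam_to_world'])[:3,3]-s['eef_pos'])).round(3),(Rm.T@np.array(m['cam_to_world'])[:3,:3]).round(2).tolist())
E
```

```text
hub [ 0.52910831 -0.01355801  0.205     ] knob [ 0.50480016 -0.04532855  0.25      ] 0.04000316888701349
(array([ 0.50339853, -0.04482292,  0.25131331]), np.float64(0.0024645702072541987))
-127.42018758402232
[0.5619769  0.18566069 0.13      ]
[0.5178764  0.18498349 0.13      ]
[0.55342119 0.02173672 0.13      ]
[0.50696196 0.02207949 0.13      ]
0.02 [288.81133982 248.56170886] [288.05639022 253.14381527]
0.04 [289.05118967 243.1987154 ] [288.2906003  247.76828014]
0.06 [289.29642192 237.71276758] [288.53014071 242.26785143]
[[-0.969  0.245 -0.   ]
 [ 0.245  0.969 -0.002]
 [-0.    -0.002 -1.   ]]
58.91626862678264 -0.08549757489061298 [ 0.074 -0.    -0.143] [[-0.0, 0.96, 0.29], [1.0, 0.0, 0.0], [-0.0, 0.29, -0.96]]
```

```bash
python3 -m handwheel '[{"wz":-0.18},{"wz":-0.18},{"dx":-0.09,"dy":-0.28},{"dx":-0.09,"dy":-0.28},{"dx":-0.09,"dy":-0.28},{"dx":-0.09,"dy":-0.28},{"dx":-0.09,"dy":-0.28},{"dx":-0.09,"dy":-0.28},{"dx":-0.09,"dy":-0.28},{"dx":-0.09,"dy":-0.28},{"dx":-0.09,"dy":-0.28},{"dx":-0.09,"dy":-0.28}]'
python3 - <<'E'
from h import *
s=observe(); print(s['clock'],s['eef_pos'],R.from_rotvec(s['eef_rot']).as_matrix().round(3).tolist())
for p in [(266,266),(256,262),(278,262),(286,162)]: print(at('top',*p,.01))
E
```

```text
0.1 [0.12250438 0.48417699 0.2305044 ] [[-0.969, 0.245, -0.0], [0.245, 0.969, -0.002], [-0.0, -0.002, -1.0]]
[0.38539392 0.10325282 0.01      ]
[0.39645715 0.13092828 0.01      ]
[0.39632181 0.07012308 0.01      ]
[0.68061404 0.04693867 0.01      ]$[0]: bad value
```

```bash
python3 -m handwheel '[{"dx":0,"dy":0,"dz":0,"wx":0,"wy":0,"wz":-0.18,"jaw":0},{"dx":0,"dy":0,"dz":0,"wx":0,"wy":0,"wz":-0.18,"jaw":0}]'
python3 -m handwheel '[{"dx":-0.09,"dy":-0.28,"jaw":0}]'
```

```text
clock: 0.35
eef_pos: [0.1226, 0.4844, 0.2308]
eef_rot: [0.062, -3.141, 0.002]
ft_force: [-0.1, 0.2, 0.2]
finger_gap: 0.0856
finger_force: 0.0$[0]: bad value
```

```bash
python3 -m handwheel '[{"dx":-0.09,"dy":-0.28,"dz":0,"wx":0,"wy":0,"wz":0,"jaw":0},{"dx":-0.09,"dy":-0.28,"dz":0,"wx":0,"wy":0,"wz":0,"jaw":0},{"dx":-0.09,"dy":-0.28,"dz":0,"wx":0,"wy":0,"wz":0,"jaw":0},{"dx":-0.09,"dy":-0.28,"dz":0,"wx":0,"wy":0,"wz":0,"jaw":0},{"dx":-0.09,"dy":-0.28,"dz":0,"wx":0,"wy":0,"wz":0,"jaw":0},{"dx":-0.09,"dy":-0.28,"dz":0,"wx":0,"wy":0,"wz":0,"jaw":0},{"dx":-0.09,"dy":-0.28,"dz":0,"wx":0,"wy":0,"wz":0,"jaw":0},{"dx":-0.09,"dy":-0.28,"dz":0,"wx":0,"wy":0,"wz":0,"jaw":0},{"dx":-0.09,"dy":-0.28,"dz":0,"wx":0,"wy":0,"wz":0,"jaw":0},{"dx":-0.09,"dy":-0.28,"dz":0,"wx":0,"wy":0,"wz":0,"jaw":0},{"dx":-0.09,"dy":-0.28,"dz":0,"wx":0,"wy":0,"wz":0,"jaw":0},{"dx":-0.09,"dy":-0.28,"dz":0,"wx":0,"wy":0,"wz":0,"jaw":0}]'
```

```text
clock: 1.85
eef_pos: [0.362, -0.1814, 0.2311]
eef_rot: [-0.053, 3.141, 0.001]
ft_force: [1.4, 1.6, -0.4]
finger_gap: 0.0855
finger_force: 0.0
```

```bash
python3 -m handwheel '[{"dx":-0.05,"dy":-0.215,"dz":0.15,"wx":0,"wy":0,"wz":0,"jaw":0},{"dx":-0.05,"dy":-0.215,"dz":0.15,"wx":0,"wy":0,"wz":0,"jaw":0},{"dx":0,"dy":0,"dz":0.3,"wx":0,"wy":0,"wz":0,"jaw":0},{"dx":0,"dy":0,"dz":0.25,"wx":0,"wy":0,"wz":0,"jaw":0},{"dx":0,"dy":0,"dz":0,"wx":0,"wy":0,"wz":0,"jaw":0}]'
python3 - <<'E'
from h import *
m=camera_model('wrist'); snap('wrist','w1.png')
for p in [(.355,-.293,.015),(.353,-.241,.015),(.553,-.286,.015),(.551,-.234,.015)]: print(proj('wrist',p,m).round())
E
```

```text
clock: 2.48
eef_pos: [0.3812, -0.2622, 0.0576]
eef_rot: [0.054, -3.132, -0.01]
ft_force: [-0.4, 0.0, 0.7]
finger_gap: 0.0853
finger_force: 0.0
[220. 190.]
[322. 189.]
[236. 467.]
[310. 466.]
```

View pics/w1.png

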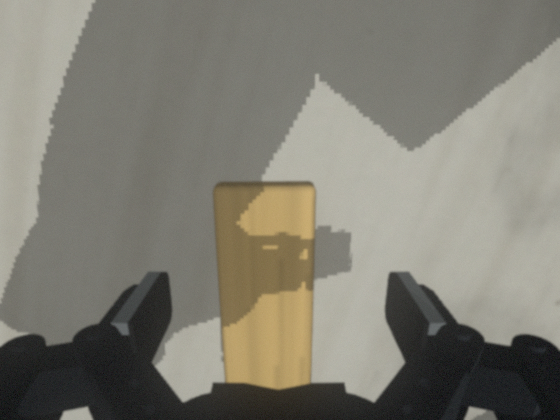

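The wrist view shows the board centred between the fingers, its near end at row 185 and its edges at columns 216 and 315. That puts it 3–4 mm to the -y side. I'll correct, go down and pinch.

```bash
python3 -m handwheel '[{"dx":0,"dy":-0.02,"dz":0.12,"wx":0,"wy":0,"wz":0,"jaw":0},{"dx":0,"dy":0,"dz":0.1,"wx":0,"wy":0,"wz":0,"jaw":0},{"dx":0,"dy":0,"dz":0.05,"wx":0,"wy":0,"wz":0,"jaw":0},{"dx":0,"dy":0,"dz":0,"wx":0,"wy":0,"wz":0,"jaw":0},{"dx":0,"dy":0,"dz":0,"wx":0,"wy":0,"wz":0,"jaw":0.6},{"dx":0,"dy":0,"dz":0,"wx":0,"wy":0,"wz":0,"jaw":0.6},{"dx":0,"dy":0,"dz":0,"wx":0,"wy":0,"wz":0,"jaw":0.6},{"dx":0,"dy":0,"dz":0,"wx":0,"wy":0,"wz":0,"jaw":0.6},{"dx":0,"dy":0,"dz":0,"wx":0,"wy":0,"wz":0,"jaw":0.6}]' 30
```

```text
clock: 3.65
eef_pos: [0.3859, -0.269, 0.0086]
eef_rot: [-0.055, 3.139, -0.002]
ft_force: [-0.3, 1.6, 6.0]
finger_gap: 0.0524
finger_force: 30.3
```

```bash
python3 -m handwheel '[{"dx":-0.012,"dy":0.05,"dz":-0.007,"wx":0,"wy":0,"wz":0,"jaw":0.6},{"dx":-0.012,"dy":0.1,"dz":0,"wx":0,"wy":0,"wz":0,"jaw":0.6},{"dx":-0.012,"dy":0.1,"dz":0,"wx":0,"wy":0,"wz":0,"jaw":0.6},{"dx":-0.012,"dy":0.1,"dz":0,"wx":0,"wy":0,"wz":0,"jaw":0.6},{"dx":-0.012,"dy":0.1,"dz":0,"wx":0,"wy":0,"wz":0,"jaw":0.6},{"dx":-0.012,"dy":0.1,"dz":0,"wx":0,"wy":0,"wz":0,"jaw":0.6},{"dx":-0.012,"dy":0.1,"dz":0,"wx":0,"wy":0,"wz":0,"jaw":0.6},{"dx":-0.012,"dy":0.1,"dz":0,"wx":0,"wy":0,"wz":0,"jaw":0.6},{"dx":-0.012,"dy":0.1,"dz":0,"wx":0,"wy":0,"wz":0,"jaw":0.6},{"dx":-0.012,"dy":0.1,"dz":0,"wx":0,"wy":0,"wz":0,"jaw":0.6},{"dx":-0.012,"dy":0.1,"dz":0,"wx":0,"wy":0,"wz":0,"jaw":0.6}]' 50
python3 -m handwheel '[{"dx":-0.012,"dy":0.09,"dz":0,"wx":0,"wy":0,"wz":0,"jaw":0.6},{"dx":0,"dy":0.05,"dz":0,"wx":0,"wy":0,"wz":0,"jaw":0.6},{"dx":0,"dy":0.05,"dz":0,"wx":0,"wy":0,"wz":0,"jaw":0.6},{"dx":0,"dy":0,"dz":0,"wx":0,"wy":0,"wz":0,"jaw":0.6}]'
```

```text
clock: 5.03
eef_pos: [0.4042, -0.0571, 0.009]
eef_rot: [-0.055, 3.141, -0.001]
ft_force: [-0.2, -1.3, -0.4]
finger_gap: 0.0513
finger_force: 52.3
clock: 5.52
eef_pos: [0.4053, -0.0187, 0.0089]
eef_rot: [-0.057, 3.141, 0.003]
ft_force: [0.7, 1.0, 3.7]
finger_gap: 0.0512
finger_force: 52.8
```

```bash
python3 - <<'E'
from h import *
t=snap('top','t2.png')[:,:,::-1]; s=snap('side','s2.png')[:,:,::-1]
c=cv2.resize(t[170:290,270:370],(480,576),interpolation=cv2.INTER_CUBIC)
b=cv2.resize(s[210:275,230:310],(320,260),interpolation=cv2.INTER_CUBIC)
o=np.zeros((576,800,3),np.uint8); o[:,:480]=c; o[:260,480:]=b; cv2.imwrite('pics/c2.png',o)
E
```

```text
(no output)
```

View pics/c2.png

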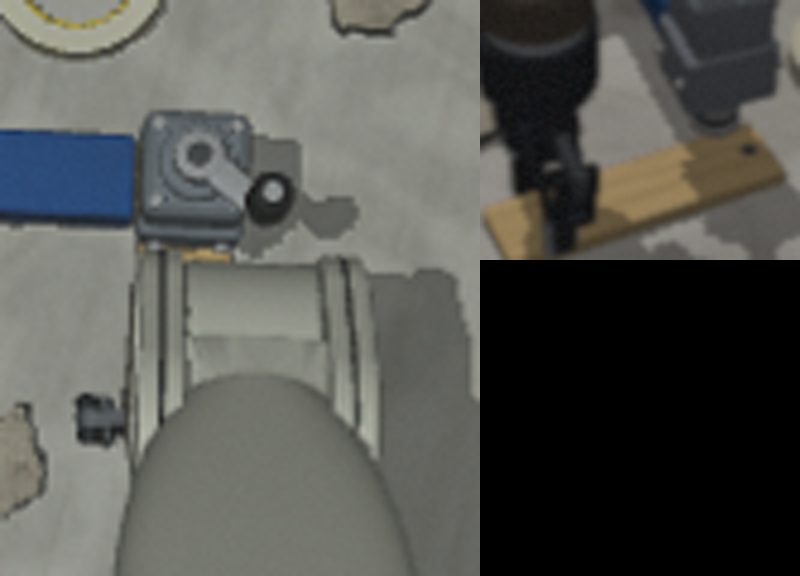

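Top view: the board shows just under the jack. Side view: its far-end corners are at about (297,242) and (306.3,254.5), with the foot hanging over it near (289,242). I'll check those corners on the board-top plane.

```bash
python3 - <<'E'
from h import *
s=cv2.imread('pics/s2.png')
for p in [(297,242),(306.3,254.2)]: print(at('side',*p,.015))
for y in (-.027,.027):
  print([proj('side',[x,-.0135+.005+y,.015]).round(1).tolist() for x in (.371,.571)])
m=camera_model('side')
for z in(.015,.05,.06): print(z,[proj('side',[.529+.017*np.cos(a),-.0135+.017*np.sin(a),z]).round(1).tolist() for a in np.radians([-30,-75,-120,-165])])
E
```

```text
[0.56287798 0.00579817 0.015     ]
[ 0.5658476  -0.04629859  0.015     ]
[[235.8, 272.2], [306.2, 251.0]]
[[229.2, 258.0], [297.7, 238.3]]
0.015 [[295.0, 250.5], [292.7, 253.5], [288.1, 254.3], [283.8, 252.6]]
0.05 [[295.5, 241.1], [293.2, 244.0], [288.5, 244.9], [284.1, 243.2]]
0.06 [[295.7, 238.3], [293.4, 241.3], [288.6, 242.1], [284.2, 240.4]]
```

```bash
python3 - <<'E'
from h import *
for p in [(298.75,222),(317.9,222),(311.5,222)]: print(at('top',*p,.015))
m=camera_model('wrist'); im=snap('wrist','w3.png'); print(observe()['eef_pos'])
hsv=cv2.cvtColor(im,cv2.COLOR_RGB2HSV); k=((hsv[...,1]>90)&(hsv[...,2]>60)&(hsv[...,0]<30)).astype(np.uint8)
for r in range(150,420,15):
    c=np.flatnonzero(k[r]); 
    if len(c)>20: a,b=at('wrist',c[0],r,.015,m),at('wrist',c[-1],r,.015,m); print(r,c[0],c[-1],a[:2].round(4),b[:2].round(4),len(c))
E
```

```text
[0.50686237 0.01211009 0.015     ]
[ 0.50663469 -0.041237    0.015     ]
[ 0.50671265 -0.02340134  0.015     ]
[ 0.40533708 -0.01887067  0.00893857]
210 211 344 [ 0.3749 -0.0463] [0.3731 0.005 ] 134
225 212 344 [ 0.3811 -0.046 ] [0.3793 0.0056] 133
240 213 343 [ 0.3874 -0.0457] [0.3856 0.0057] 131
255 214 342 [ 0.3938 -0.0454] [0.3921 0.0059] 129
270 216 340 [ 0.4005 -0.0447] [0.3987 0.0057] 125
285 216 340 [ 0.4073 -0.0449] [0.4056 0.0063] 125
300 217 339 [ 0.4144 -0.0446] [0.4127 0.0065] 123
315 218 339 [ 0.4217 -0.0443] [0.42   0.0072] 122
330 219 338 [ 0.4293 -0.044 ] [0.4275 0.0075] 120
345 220 337 [ 0.4371 -0.0437] [0.4354 0.0077] 118
360 222 336 [ 0.4452 -0.043 ] [0.4435 0.008 ] 115
375 223 335 [ 0.4537 -0.0427] [0.452  0.0084] 113
```

View pics/w3.png

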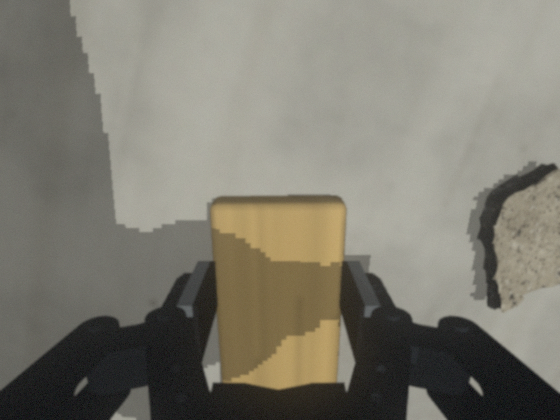

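The wrist view shows the board held squarely, its near end at row 197 and its edges at columns 211 and 344. Its line passes y = -0.014 at the jack; the side view says slightly lower, so I'll nudge 2.5 mm, let go and rise.

```bash
python3 -m handwheel '[{"dx":0,"dy":0.012,"dz":0,"wx":0,"wy":0,"wz":0,"jaw":0.6},{"dx":0,"dy":0,"dz":0,"wx":0,"wy":0,"wz":0,"jaw":0.6},{"dx":0,"dy":0,"dz":0,"wx":0,"wy":0,"wz":0,"jaw":0.15},{"dx":0,"dy":0,"dz":0,"wx":0,"wy":0,"wz":0,"jaw":0.15},{"dx":0,"dy":0,"dz":0,"wx":0,"wy":0,"wz":0,"jaw":0.15},{"dx":0,"dy":0,"dz":-0.15,"wx":0,"wy":0,"wz":0,"jaw":0.15},{"dx":0,"dy":0,"dz":-0.3,"wx":0,"wy":0,"wz":0,"jaw":0.3},{"dx":0,"dy":0,"dz":-0.3,"wx":0,"wy":0,"wz":0,"jaw":0.3},{"dx":0,"dy":0,"dz":-0.3,"wx":0,"wy":0,"wz":0,"jaw":0.3},{"dx":0,"dy":0,"dz":-0.3,"wx":0,"wy":0,"wz":0,"jaw":0.3},{"dx":0,"dy":0,"dz":-0.1,"wx":0,"wy":0,"wz":0,"jaw":0.3},{"dx":0,"dy":0,"dz":0,"wx":0,"wy":0,"wz":0,"jaw":0.3}]'
python3 - <<'E'
from h import *
m=camera_model('wrist'); snap('wrist','w4.png'); print(observe()['eef_pos'])
print(proj('wrist',[.504,-.045,.25],m),proj('wrist',[.529,-.0135,.205],m))
E
```

```text
clock: 7.18
eef_pos: [0.4061, -0.0173, 0.3001]
eef_rot: [-0.055, 3.137, -0.0]
ft_force: [-0.5, -0.0, -0.0]
finger_gap: 0.0597
finger_force: 0.0
[ 0.40520755 -0.01730263  0.29847261]
[230.6279185  373.60882169] [278.21735669 359.63296294]
```

View pics/w4.png

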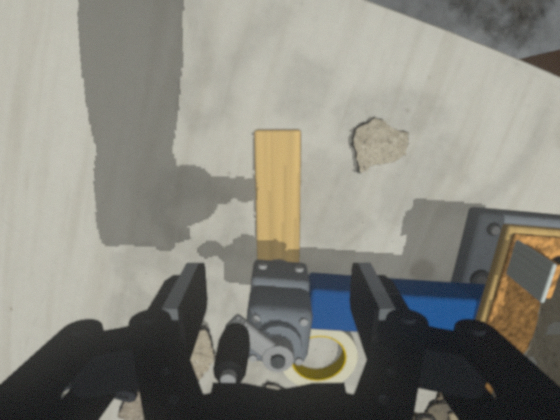

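The wrist view matches the estimates to about 2 px: the knob is at (229,374), the hub at (279,356), and the board (columns 255–301) is centred under the jack. Going to the knob.

```bash
python3 -m handwheel '[{"dx":-0.245,"dy":-0.08,"dz":0,"wx":0,"wy":0,"wz":0,"jaw":0.4},{"dx":-0.243,"dy":-0.076,"dz":0,"wx":0,"wy":0,"wz":0,"jaw":0.4},{"dx":0,"dy":0,"dz":0,"wx":0,"wy":0,"wz":0,"jaw":0.4},{"dx":0,"dy":0,"dz":0.15,"wx":0,"wy":0,"wz":0,"jaw":0.4},{"dx":0,"dy":0,"dz":0.15,"wx":0,"wy":0,"wz":0,"jaw":0.4},{"dx":0,"dy":0,"dz":0.13,"wx":0,"wy":0,"wz":0,"jaw":0.4},{"dx":0,"dy":0,"dz":0,"wx":0,"wy":0,"wz":0,"jaw":0.4}]'
python3 -m handwheel '[{"dx":0,"dy":0,"dz":0,"wx":0,"wy":0,"wz":0,"jaw":1},{"dx":0,"dy":0,"dz":0,"wx":0,"wy":0,"wz":0,"jaw":1},{"dx":0,"dy":0,"dz":0,"wx":0,"wy":0,"wz":0,"jaw":1},{"dx":0,"dy":0,"dz":0,"wx":0,"wy":0,"wz":0,"jaw":1},{"dx":0,"dy":0,"dz":0,"wx":0,"wy":0,"wz":0,"jaw":1}]' 60
```

```text
clock: 8.1
eef_pos: [0.5004, -0.0446, 0.2095]
eef_rot: [0.055, -3.133, -0.001]
ft_force: [0.4, 0.7, 0.4]
finger_gap: 0.0512
finger_force: 0.0
clock: 8.72
eef_pos: [0.5042, -0.0454, 0.214]
eef_rot: [-0.054, 3.139, -0.001]
ft_force: [-2.1, -2.6, 5.3]
finger_gap: 0.0203
finger_force: 58.6
```

```bash
cat > st.py <<'E'
from h import *
import sys
hub=np.array([float(sys.argv[1]),float(sys.argv[2])]) if len(sys.argv)>2 else np.array([.528,-.0135])
s=observe(); Rm=R.from_rotvec(s['eef_rot']).as_matrix(); r=Rm[:2,:2].T@(s['eef_pos'][:2]-hub); f=Rm[:2,:2].T@s['ft_force'][:2]
n=r/np.linalg.norm(r); t=np.array([-n[1],n[0]])
print('t %.2f ang %.1f rad %.4f  resist %.2f radial %.2f'%(s['clock'],np.degrees(np.arctan2(r[1],r[0])),np.linalg.norm(r),-f@t,f@n),s['eef_pos'].round(4),s['ft_force'].round(1),round(s['finger_gap'],4))
E
python3 st.py
python3 -m handwheel '[{"dx":0.0295,"dy":0.029,"dz":0,"wx":0,"wy":0,"wz":0,"jaw":1},{"dx":0.0365,"dy":0.0632,"dz":0,"wx":0,"wy":0,"wz":0,"jaw":1},{"dx":0.0127,"dy":0.0718,"dz":0,"wx":0,"wy":0,"wz":0,"jaw":1},{"dx":-0.0127,"dy":0.0718,"dz":0,"wx":0,"wy":0,"wz":0,"jaw":1}]' >/dev/null; python3 st.py
python3 -m handwheel '[{"dx":-0.0365,"dy":0.0632,"dz":0,"wx":0,"wy":0,"wz":0,"jaw":1},{"dx":-0.0559,"dy":0.0469,"dz":0,"wx":0,"wy":0,"wz":0,"jaw":1}]' >/dev/null; python3 st.py
python3 -m handwheel '[{"dx":-0.0685,"dy":0.0249,"dz":0,"wx":0,"wy":0,"wz":0,"jaw":1},{"dx":-0.0729,"dy":0,"dz":0,"wx":0,"wy":0,"wz":0,"jaw":1}]' >/dev/null; python3 st.py
```

```text
t 8.72 ang -51.3 rad 0.0397  resist -0.12 radial 3.28 [ 0.5042 -0.0454  0.214 ] [-2.1 -2.6  5.3] 0.0203
t 9.22 ang 21.0 rad 0.0389  resist 7.28 radial -9.70 [ 0.4913 -0.0008  0.214 ] [  6.8 -10.1   0.1] 0.0208
t 9.47 ang 61.3 rad 0.0404  resist 7.07 radial -10.64 [0.5075 0.0213 0.2138] [ -0.7 -12.8   5.1] 0.0208
t 9.72 ang 99.4 rad 0.0426  resist 7.46 radial -7.43 [0.5335 0.0287 0.2138] [-8.4 -6.4  9.4] 0.0205
```

```bash

python3 -m handwheel '[{"dx":-0.0685,"dy":-0.0249,"dz":0,"wx":0,"wy":0,"wz":0,"jaw":1},{"dx":-0.0559,"dy":-0.0469,"dz":0,"wx":0,"wy":0,"wz":0,"jaw":1}]' >/dev/null; python3 st.py
python3 -m handwheel '[{"dx":-0.0365,"dy":-0.0632,"dz":0,"wx":0,"wy":0,"wz":0,"jaw":1},{"dx":-0.0127,"dy":-0.0718,"dz":0,"wx":0,"wy":0,"wz":0,"jaw":1}]' >/dev/null; python3 st.py
python3 -m handwheel '[{"dx":0.0127,"dy":-0.0718,"dz":0,"wx":0,"wy":0,"wz":0,"jaw":1},{"dx":0.0365,"dy":-0.0632,"dz":0,"wx":0,"wy":0,"wz":0,"jaw":1}]' >/dev/null; python3 st.py
python3 -m handwheel '[{"dx":0.0559,"dy":-0.0469,"dz":0,"wx":0,"wy":0,"wz":0,"jaw":1},{"dx":0.0685,"dy":-0.0249,"dz":0,"wx":0,"wy":0,"wz":0,"jaw":1}]' >/dev/null; python3 st.py
python3 -m handwheel '[{"dx":0.0729,"dy":0,"dz":0,"wx":0,"wy":0,"wz":0,"jaw":1},{"dx":0.0685,"dy":0.0249,"dz":0,"wx":0,"wy":0,"wz":0,"jaw":1}]' >/dev/null; python3 st.py
python3 -m handwheel '[{"dx":0.0559,"dy":0.0469,"dz":0,"wx":0,"wy":0,"wz":0,"jaw":1},{"dx":0.0365,"dy":0.0632,"dz":0,"wx":0,"wy":0,"wz":0,"jaw":1}]' >/dev/null; python3 st.py
```

```text
t 9.97 ang 136.4 rad 0.0445  resist 7.93 radial -0.94 [0.5591 0.0184 0.2139] [-6.3  4.9  8.4] 0.0209
t 10.22 ang 173.5 rad 0.0455  resist 6.93 radial 2.47 [ 0.573  -0.0066  0.2141] [1.4 7.2 3.6] 0.0204
t 10.47 ang -148.2 rad 0.0449  resist 7.40 radial 6.13 [ 0.567  -0.0358  0.2142] [9.  3.4 0. ] 0.0206
t 10.72 ang -107.8 rad 0.0429  resist 6.70 radial 6.38 [ 0.5425 -0.0539  0.2142] [ 8.5 -3.7  0.5] 0.0209
t 10.97 ang -65.3 rad 0.0405  resist 7.70 radial 1.68 [ 0.5123 -0.0508  0.2141] [ 6.5 -4.5  0.5] 0.0203
t 11.22 ang -21.7 rad 0.0388  resist 8.80 radial -4.83 [ 0.4924 -0.029   0.2141] [ 7.9 -6.1 -1.8] 0.0206
```

```bash
python3 - <<'E'
import numpy as np
P=np.array([[.4913,-.0008],[.5075,.0213],[.5335,.0287],[.5591,.0184],[.573,-.0066],[.567,-.0358],[.5425,-.0539],[.5123,-.0508],[.4924,-.029]])
A=np.c_[2*P,np.ones(9)]; c=np.linalg.lstsq(A,(P**2).sum(1),rcond=None)[0]; print(c[:2],np.sqrt(c[2]+c[:2]@c[:2]))
E
python3 -m handwheel '[{"dx":0.0027,"dy":0.0690,"dz":0,"wx":0,"wy":0,"wz":0,"jaw":1},{"dx":-0.0127,"dy":0.0718,"dz":0,"wx":0,"wy":0,"wz":0,"jaw":1}]' >/dev/null; python3 st.py .5315 -.0125
python3 -m handwheel '[{"dx":-0.0365,"dy":0.0632,"dz":0,"wx":0,"wy":0,"wz":0,"jaw":1},{"dx":-0.0559,"dy":0.0469,"dz":0,"wx":0,"wy":0,"wz":0,"jaw":1}]' >/dev/null; python3 st.py .5315 -.0125
```

```text
[ 0.53144886 -0.01331492] 0.04207552535308218
t 11.47 ang 17.8 rad 0.0418  resist 7.49 radial -3.21 [ 0.4913 -0.001   0.2139] [ 1.  -8.1  3.1] 0.0206
t 11.72 ang 57.8 rad 0.0414  resist 7.30 radial -6.14 [0.5083 0.0218 0.2139] [-2.6 -9.2  6.5] 0.0204
```

```bash

python3 -m handwheel '[{"dx":-0.0685,"dy":0.0249,"dz":0,"wx":0,"wy":0,"wz":0,"jaw":1}]' >/dev/null; python3 st.py .5314 -.0133
python3 -m handwheel '[{"dx":-0.0729,"dy":0,"dz":0,"wx":0,"wy":0,"wz":0,"jaw":1}]' >/dev/null; python3 st.py .5314 -.0133
python3 -m handwheel '[{"dx":-0.0685,"dy":-0.0249,"dz":0,"wx":0,"wy":0,"wz":0,"jaw":1}]' >/dev/null; python3 st.py .5314 -.0133
python3 -m handwheel '[{"dx":-0.0559,"dy":-0.0469,"dz":0,"wx":0,"wy":0,"wz":0,"jaw":1}]' >/dev/null; python3 st.py .5314 -.0133
```

```text
t 11.85 ang 78.0 rad 0.0421  resist 8.27 radial -7.78 [0.5213 0.0275 0.2138] [-6.2 -9.5  8.4] 0.0205
t 11.97 ang 97.3 rad 0.0421  resist 8.48 radial -6.07 [0.5353 0.0286 0.2138] [-9.  -5.3  9.6] 0.0206
t 12.10 ang 116.5 rad 0.0422  resist 7.79 radial -5.32 [0.5489 0.0251 0.2138] [-9.3 -1.6  9.8] 0.0207
t 12.22 ang 135.8 rad 0.0422  resist 7.59 radial -5.46 [0.5605 0.0172 0.2138] [-9.3  1.3 10.1] 0.0205
```

```bash

python3 -m handwheel '[{"dx":-0.0365,"dy":-0.0632,"dz":0,"wx":0,"wy":0,"wz":0,"jaw":1}]' >/dev/null; python3 st.py .5314 -.0133
python3 -m handwheel '[{"dx":-0.0127,"dy":-0.0718,"dz":0,"wx":0,"wy":0,"wz":0,"jaw":1}]' >/dev/null; python3 st.py .5314 -.0133
```

```text
t 12.35 ang 155.1 rad 0.0422  resist 7.12 radial -3.43 [0.569  0.0059 0.2139] [-6.3  4.8  7.8] 0.0208
t 12.47 ang 174.3 rad 0.0423  resist 9.36 radial -2.08 [ 0.5733 -0.0075  0.2139] [-3.3  9.   6.2] 0.0203
```

```bash
python3 - <<'E'
from h import *
s=snap('side','s5.png')[:,:,::-1]
cv2.imwrite('pics/c5.png',cv2.resize(s[200:270,240:320],(800,600)[:1]+(600,),interpolation=cv2.INTER_CUBIC))
E
```

```text
(no output)
```

View pics/c5.png

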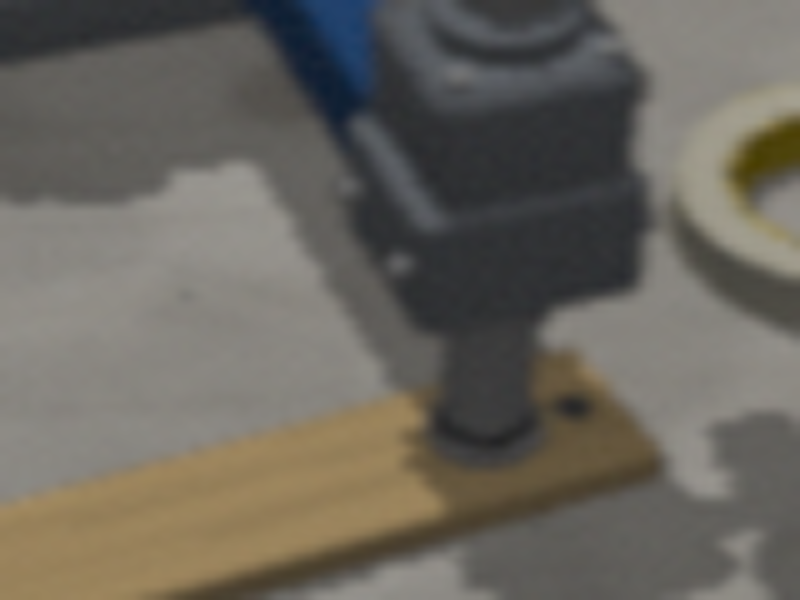

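Side view: the whole foot stands on or just above the board with wood visible all round it (foot bottom at row ≈465 in the crop). The height fits near-contact, so I'll go on in 10° steps and watch the load.

```bash

python3 -m handwheel '[{"dx":0.0032,"dy":-0.0365,"dz":0,"wx":0,"wy":0,"wz":0,"jaw":1}]' >/dev/null; python3 st.py .5314 -.0133
python3 -m handwheel '[{"dx":0.0095,"dy":-0.0354,"dz":0,"wx":0,"wy":0,"wz":0,"jaw":1}]' >/dev/null; python3 st.py .5314 -.0133
```

```text
t 12.65 ang -176.5 rad 0.0422  resist 10.22 radial 0.27 [ 0.5736 -0.0143  0.214 ] [ 0.5 10.2  4.3] 0.0205
t 12.78 ang -167.3 rad 0.0422  resist 10.89 radial 2.23 [ 0.5729 -0.021   0.2141] [ 4.2 10.3  3.6] 0.0209
```

```bash

python3 -m handwheel '[{"dx":0.0155,"dy":-0.0332,"dz":0,"wx":0,"wy":0,"wz":0,"jaw":1}]' >/dev/null; python3 st.py .5314 -.0133
```

```text
t 12.90 ang -158.0 rad 0.0422  resist 11.31 radial 2.50 [ 0.5711 -0.0276  0.2141] [6.2 9.8 1. ] 0.0208
```

```bash

python3 -m handwheel '[{"dx":0,"dy":0,"dz":0,"wx":0,"wy":0,"wz":0,"jaw":1},{"dx":0,"dy":0,"dz":0,"wx":0,"wy":0,"wz":0,"jaw":1}]' >/dev/null; python3 st.py .5314 -.0133
```

```text
t 13.15 ang -156.9 rad 0.0422  resist 8.57 radial 1.51 [ 0.5708 -0.0284  0.2141] [4.5 7.5 3.6] 0.0206
```

```bash

python3 -m handwheel '[{"dx":-0.004,"dy":0.009,"dz":0,"wx":0,"wy":0,"wz":0,"jaw":1},{"dx":0,"dy":0,"dz":0,"wx":0,"wy":0,"wz":0,"jaw":1}]' >/dev/null; python3 st.py .5314 -.0133
python3 -m handwheel '[{"dx":0,"dy":0,"dz":0,"wx":0,"wy":0,"wz":0,"jaw":0.4},{"dx":0,"dy":0,"dz":0,"wx":0,"wy":0,"wz":0,"jaw":0.4},{"dx":0,"dy":0,"dz":0,"wx":0,"wy":0,"wz":0,"jaw":0.4},{"dx":0,"dy":0,"dz":0,"wx":0,"wy":0,"wz":0,"jaw":0.4},{"dx":0,"dy":0,"dz":-0.15,"wx":0,"wy":0,"wz":0,"jaw":0.4},{"dx":0,"dy":0,"dz":-0.2,"wx":0,"wy":0,"wz":0,"jaw":0.4},{"dx":0,"dy":0,"dz":-0.15,"wx":0,"wy":0,"wz":0,"jaw":0.4},{"dx":0.3,"dy":0,"dz":0,"wx":0,"wy":0,"wz":0,"jaw":0.4},{"dx":0.3,"dy":0,"dz":0,"wx":0,"wy":0,"wz":0,"jaw":0.4},{"dx":0.3,"dy":0,"dz":0,"wx":0,"wy":0,"wz":0,"jaw":0.4},{"dx":0,"dy":0,"dz":0,"wx":0,"wy":0,"wz":0,"jaw":0.4}]'
python3 - <<'E'
from h import *
s=snap('side','s6.png')[:,:,::-1]; t=snap('top','t6.png')[:,:,::-1]
cv2.imwrite('pics/c6.png',np.hstack([cv2.resize(s[180:260,245:325],(400,400),interpolation=cv2.INTER_CUBIC),cv2.resize(t[175:255,270:350],(400,400),interpolation=cv2.INTER_CUBIC)]))
E
```

```text
t 13.40 ang -157.1 rad 0.0422  resist 4.75 radial 1.64 [ 0.5708 -0.0283  0.214 ] [3.2 3.9 4.2] 0.0205
clock: 14.78
eef_pos: [0.3844, -0.0361, 0.3128]
eef_rot: [0.053, -3.14, 0.0]
ft_force: [1.0, -0.5, 0.8]
finger_gap: 0.0513
finger_force: 0.0
```

View pics/c6.png

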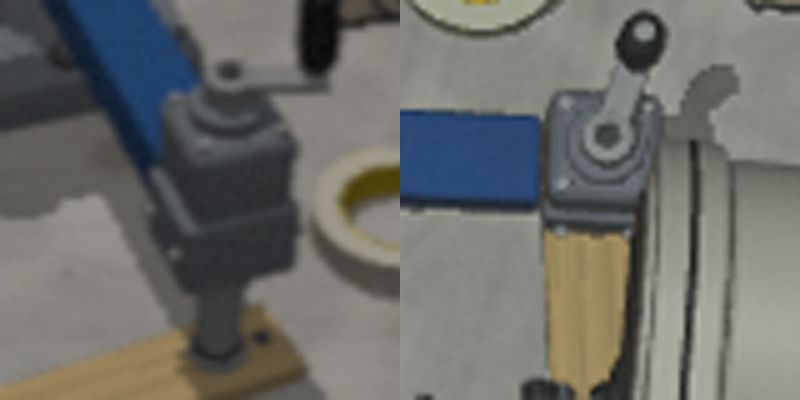

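The side view (left) shows the foot standing entirely on the board. In the top view (right) the crank is where I left it, with the knob at (318,183). The robot is clear of everything, so I'll hand in.

```bash
python3 - <<'E'
from h import *
p=proj('top',[.5706,-.0285,.25]); print(p)
if np.hypot(*(p-[318.2,183]))<4: print(close_job())
E
```

```text
[318.775713   181.04804782]
the job is handed in; nothing more can be done
None
```

Job handed in: the whole foot stands on the board, carrying an estimated 42–49 N (from the crank load and angle, not measured directly), short of the 75 N at which the arm lifts; the robot has let go and is clear, and the bowl wall was not touched.

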